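# Unlock the router-bit box

## Robot

A 7-joint arm with a two-finger parallel gripper is mounted at the origin on a cart in front of the work surface, level with it; the furniture and walls round the work are solid. World frame = base frame: x ahead of the robot, y to its left, z up, the work surface at z = 0. Lengths are in m, angles in rad, forces in N, time in s.
With the tool pointing down it reaches from about 0.425 to 0.925 m from the base axis. Payload 6.8 kg.
Tool frame: the origin (TCP) lies between the finger pads; the fingertips stand 14 mm ahead of it and the grasp point (between the pads) lies 5 mm behind it; z points along the fingers, y is the line along which they close (so a half turn about z gives the same grasp; the last joint's range is limited). The gripper opens to 85 mm and grips with 20 to 120 N. Pads are 22 mm wide; open, the fingers measure 114 mm over their backs; the gripper's body (76 mm by 85 mm) begins 54 mm behind the grasp point. The pads swing forward as they close: fully open they stand 13 mm farther back than shut.
Start: joints at [-1.377, 0.477, 0.022, 1.555, -0.011, 1.109, -0.083], TCP at [0.201, 0.645, 0.245] pointing down, gripper open.
Joint ranges: [-2.96, 2.96], [-0.34, 2.1], [-1.41, 1.46], [0.24, 2.44], [-1.37, 4.51], [0.17, 1.92], [-2.96, 2.96]. Speed limits (rad/s): [2.39, 2.39, 3.14, 3.14, 3.14, 3.14, 3.14].

## Interface

Orientations are given as a rotation vector (axis times angle).
In Python, from bench import r, imaging gives the robot as it stands.
- The arm moves only by the tool apply_moves, never from a script. Its argument "moves" is a list of rows, each a list of 2 entries, a list of its own where there are three numbers: the shift along the tool's x, y, z in cm, then the turn about the tool's z in rad. In form: [[[tx, ty, tz], roll], ...]. A call has 1 to 10 rows; each row is the pose to reach, as a shift and turn from the pose commanded when the call began, along the tool's axes at that moment; what a row does not reach only later rows make up. A row lasts 1/12 s, in which the tool goes at most 41.7 mm and 7.16 degrees, less where a joint would pass 70% of its speed; a pose out of reach is approached as far as the arm can. A call with a gripper value outside its range is refused whole. "claw" is the opening, from 0 (shut) to 1 (fully open), set as the call begins (left out, the last holds). The fingers move at their own pace and stop on an object; "grip_force" is the grip in N (left out, the last holds). Time passes only in rows, so rows that repeat a pose let the fingers close. It gives the time, the measured TCP pose, the force and the opening at its end, in the units of the state.
- r.get_obs(): the state, without advancing time (a new reading comes with each control period).
- imaging.grab_frame(name): name is "side" or "top"; returns a dict with "frame" (420x560x3 uint8, blue, green, red), "intrinsics" (3x3 intrinsics, pixels), "k1" (the pictures are not rectified: a ray, as slopes to the right and down, at radius r is drawn at 1 + k1 r^2 times it, then the intrinsics apply), "T" (4x4, takes a point from camera to world coordinates). Camera axes: x right, y up, looking along -z (the intrinsics and any distortion apply to the point x, -y, -z); pixel columns grow to the right and rows downward; lengths in m; the calibration is good to about 2 mm. A picture is of the moment at which its call begins. There is no depth.
- r.hand_in(): hands the job in, once; it reports no verdict.
The state is a dict: "clock": time; "joints": joint angles; "qvel": joint speeds; "tau": joint torques, N m; "tcp_pos": TCP position; "orientation": TCP orientation; "contact_force": force on the tool from outside, world axes, zero at the start; "moment": the same for the moment, N m; "grip_width": finger opening in m.
Only numpy, scipy, OpenCV 4.12 (cv2) and the standard library are available. Lean on these libraries where they do the work, as an engineer would, in place of code of your own. Each camera call takes 0.05 s, during which the arm holds its last target. There are 200 camera calls.

## Task

Unlock the blue steel router-bit box. Take the red T-handled key out of its wooden block and push it fully home in the lock on the box's front deck: the keyway lies hidden at the bottom of the guide collar and may be turned up to some 35 degrees either way, so feel for it with light pressure and never force the key. Then turn the key clockwise until the bolt lets go and the lid springs fully open; let go, leaving the key home in the lock and the tin, glue bottle and drill case undisturbed.

Things in the scene. Friction and masses are not known exactly. Their poses are not given: they have to be found in the camera images.
- bit_box: Blue steel box fixed to the bench, 180 (x) x 200 (y) x 85 (z) mm; origin at the centre of its underside, z up, -x its front (robot side). The front 61 mm of its top is a fixed deck with the lock, the rest the lid, hinged at the back. The lock axis is vertical, 64 mm in front of the origin, on the middle line.
- lock_mouth (a point): Centre of the upper rim of the lock's steel guide collar, on the lock axis, 103.5 mm above the bench; axes as the box. The collar stands 18.5 mm above the deck: outer diameter 28 mm (36 mm at the flared mouth), bore 19.2 mm, in which the key's shank is guided.
- plug_face (a point): Centre of the dark steel plug's flat face at the bottom of the bore, level with the deck (85 mm up); axes as the box (they do not turn with the plug). Keyway: a straight slot 18.6 x 5.6 mm. The plug was left at an angle that is not measured: the slot's length is turned anything from 0.45 rad anticlockwise to 0.65 rad clockwise, seen from above, from the box's x axis.
- key_seat (a point): Point on the lock axis where the blade's tip lies when the key is fully home, 28 mm below lock_mouth; axes as the box. The plug turns stiffly (0.12 to 0.2 N m) and stays where left. Its cam, the hidden bolt, frees the lid when the key is about 1.1 rad clockwise from the box's x axis; stops: 0.6 rad anticlockwise, 2.1 rad clockwise.
- lid (a joint): Angle of the lid, rad: 0 shut, 1.15 fully open. Once the bolt lets go a gas spring swings it up by itself in 2 to 3 s.
- key: T-handled steel key, 74 mm tall, about 0.14 kg, standing upright. Origin at the tip of its blade, z up, x along the blade's width and the red grip bar. From the tip up: blade 17 (x) x 4 (y) x 10 (z) mm with chamfered tip; round shank 18 mm diameter to z = 28; flange 26 mm diameter to 32, rests on the collar when home; neck 11 mm diameter to 54; grip bar to 74. A half turn about z is the same.
- key_grip (a point): Centre of the key's grip bar, 64 mm above the tip; bar 64 (x) x 12 (y) x 20 (z) mm; axes as the key. A grip of about 50 N is ample. With the blade standing on the plug's face across the slot, the key is 9.5 mm short of home and its shank 8.5 mm down in the bore; once the blade is in line with the slot (within about 0.09 rad) it sinks in.
- key_block: Fixed hardwood block 62 x 62 x 40 mm, origin at the centre of its underside; the key stands upright in its 19.6 mm hole, flange on the block, and comes free when drawn straight up 30 mm.
- brad_tin: Round tin 57 mm across, 28 mm high, green lid; origin under its centre. Bystander.
- glue_bottle: Cream squeeze bottle 56 mm across, 168 mm high, red tip; origin under its centre. Bystander.
- drill_case: Maroon case 66 x 99 x 45 mm; origin under its centre. Bystander.

How it is judged:
By the outcome, as a careful person would: the job done as asked, in the order asked, and still so for the second after the job is handed in, with the robot touching nothing.
It also fails if it takes over 62 s, if anything falls off the work surface, if the arm or the gripper's body presses on something with over 40 N, if the wrist force passes 120 N, or if a joint passes its speed limit or range.

## Working session

There is one attempt and no reset: what is moved stays moved. The work goes in short steps, Python scripts to look and compute and a tool call to move; the robot and the scene stay as the last step left them, time stands still between calls to the robot, and variables do not carry over. Pictures are saved under pics/ and viewed, on a budget of 10 in all, crops included, one or two more only if the job needs it, and the job is handed in when it is done.

Besides the shell and the picture viewer there is one more tool, called after "Call:" by a JSON object that holds its "op" and its "data", one argument or row to a line. apply_moves: Moves the arm, as the interface text tells. Its arguments: {"type":"object","properties":{"moves":{"type":"array","items":{"type":"array"}},"claw":{"type":"number"},"grip_force":{"type":"number"}},"required":["moves"]}

```bash
mkdir -p pics; ls; cat > h.py <<'E'
import numpy as np, cv2
from bench import r, imaging
def ray(f,u,v):
    K=f["intrinsics"];k=f["k1"]
    d=np.array([(u-K[0,2])/K[0,0],(v-K[1,2])/K[1,1]]);s=d.copy()
    for _ in range(30): s=d/(1+k*(s@s))
    T=f["T"];v3=T[:3,:3]@np.array([s[0],-s[1],-1.]);return T[:3,3],v3
def onz(f,u,v,z):
    o,d=ray(f,u,v);return o+d*(z-o[2])/d[2]
def proj(f,p):
    T=f["T"];c=T[:3,:3].T@(np.array(p)-T[:3,3]);s=np.array([c[0],-c[1]])/-c[2]
    s=s*(1+f["k1"]*(s@s));K=f["intrinsics"];return K[0,0]*s[0]+K[0,2],K[1,1]*s[1]+K[1,2]
E
python3 - <<'E'
from h import *
for n in("side","top"):
    f=imaging.grab_frame(n);cv2.imwrite(f"pics/{n}0.png",f["frame"]);np.save(f"{n}0.npy",f,allow_pickle=True)
    print(n,f["T"].round(3).tolist(),f["intrinsics"].round(1).tolist(),f["k1"])
o=r.get_obs();print({k:np.round(v,3).tolist() for k,v in o.items()})
E
```

```text
pics
side [[0.991, 0.078, -0.108, 0.445], [-0.133, 0.603, -0.786, -0.687], [0.004, 0.794, 0.608, 0.619], [0.0, 0.0, 0.0, 1.0]] [[407.9, 0.0, 278.4], [0.0, 407.9, 208.4], [0.0, 0.0, 1.0]] -0.03601219545272336
top [[0.022, 0.98, -0.198, 0.346], [-1.0, 0.026, 0.017, -0.046], [0.022, 0.198, 0.98, 1.06], [0.0, 0.0, 0.0, 1.0]] [[390.2, 0.0, 283.3], [0.0, 390.2, 205.9], [0.0, 0.0, 1.0]] -0.06309116995045182
{'clock': 0.1, 'joints': [-1.377, 0.478, 0.022, 1.556, -0.012, 1.109, -0.083], 'qvel': [0.002, -0.001, -0.0, -0.003, -0.002, -0.0, 0.001], 'tau': [0.005, -59.776, 1.614, -28.196, 0.013, 0.005, 0.0], 'tcp_pos': [0.2, 0.644, 0.244], 'orientation': [-0.472, -3.106, 0.002], 'contact_force': [0.18, -0.143, -0.201], 'moment': [0.016, -0.006, 0.012], 'grip_width': 0.086}
```

View pics/top0.png

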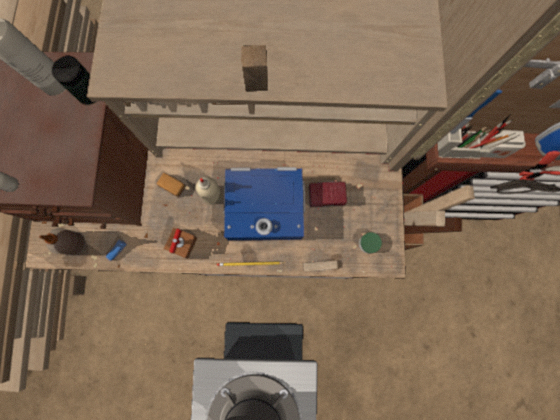

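View pics/side0.png

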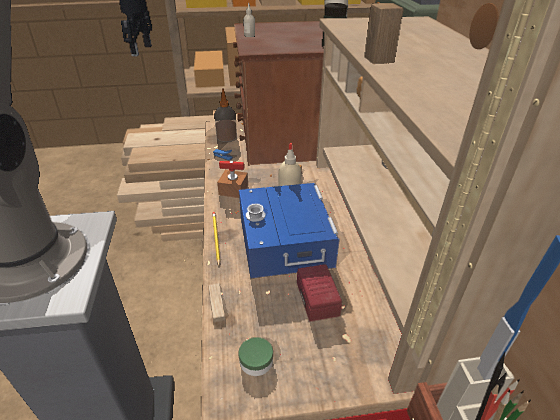

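The top view shows the key's red bar near (177,241) on its block and the collar near (264,226). The bottle is at (207,189), the case at (328,194) and the tin at (371,242). In the side view the bar is at (232,166) and the collar at (256,211).

```bash
cat > m.py <<'E'
from h import *
def tri(f1,p1,f2,p2):
    o1,d1=ray(f1,*p1);o2,d2=ray(f2,*p2);s=np.linalg.lstsq(np.c_[d1,-d2],o2-o1,rcond=None)[0]
    a=o1+s[0]*d1;b=o2+s[1]*d2;return (a+b)/2,np.linalg.norm(a-b)
def blob(m,box):
    x0,y0,x1,y1=box;z=np.zeros(m.shape,np.uint8);z[y0:y1,x0:x1]=m[y0:y1,x0:x1]
    n,l,s,c=cv2.connectedComponentsWithStats(z);i=1+np.argmax(s[1:,4]);return (l==i).astype(np.uint8),c[i],s[i]
E
python3 - <<'E'
from m import *
F={n:np.load(f"{n}0.npy",allow_pickle=True).item() for n in("side","top")}
B={"top":(160,222,200,262),"side":(215,155,250,180)};P={}
for n,f in F.items():
    h=cv2.cvtColor(f["frame"],cv2.COLOR_BGR2HSV);m=((h[...,0]<6)|(h[...,0]>174))&(h[...,1]>190)&(h[...,2]>90)
    b,c,s=blob(m.astype(np.uint8),B[n]);P[n]=c;print(n,c,s,cv2.minAreaRect(np.argwhere(b)[:,::-1].astype(np.float32)))
    if n=="top":
        q=[onz(f,u,v,.086)[:2] for v,u in np.argwhere(b)];q=np.array(q);w,V=np.linalg.eigh(np.cov(q.T));print("bar",q.mean(0),V[:,1],np.ptp(q@V,axis=0))
    x0,y0,x1,y1=(215,155,310,250) if n=="top" else (225,150,345,285)
    bl=((h[...,0]>100)&(h[...,0]<125)&(h[...,1]>150)).astype(np.uint8);bb,c,s=blob(bl,(x0,y0,x1,y1));print("box",s)
    if n=="top":
        cn=max(cv2.findContours(bb,0,2)[0],key=cv2.contourArea);rr=cv2.minAreaRect(cn);bp=cv2.boxPoints(rr)
        print("box rect",rr,[onz(f,*p,.085)[:2].round(4).tolist() for p in bp])
print("tri",tri(F["top"],P["top"],F["side"],P["side"]))
a=cv2.resize(F["top"]["frame"][150:262,150:310],None,fx=5,fy=5,interpolation=cv2.INTER_CUBIC)[:600,:800]
cv2.imwrite("pics/c1.png",a)
E
```

```text
side [238. 162.] [236 162   5   1   5] ((238.0, 162.0), (4.0, 0.0), 180.0)
box [ 239  183   93   66 3640]
top [172.81081081 247.05405405] [170 243   6   9  37] ((172.88235473632812, 246.97061157226562), (4.123105525970459, 8.731282234191895), 14.03624439239502)
bar [0.43038797 0.21031903] [-0.98110963  0.19345254] [0.01042703 0.02145845]
box [ 225  191   78   49 1684]
box rect ((263.5, 215.0), (77.0, 48.0), 0.0) [[0.4542, 0.0813], [0.5775, 0.0877], [0.5829, -0.1098], [0.4591, -0.1115]]
tri (array([0.44809037, 0.21298216, 0.07982237]), np.float64(0.034238332551065384))
```

View pics/c1.png

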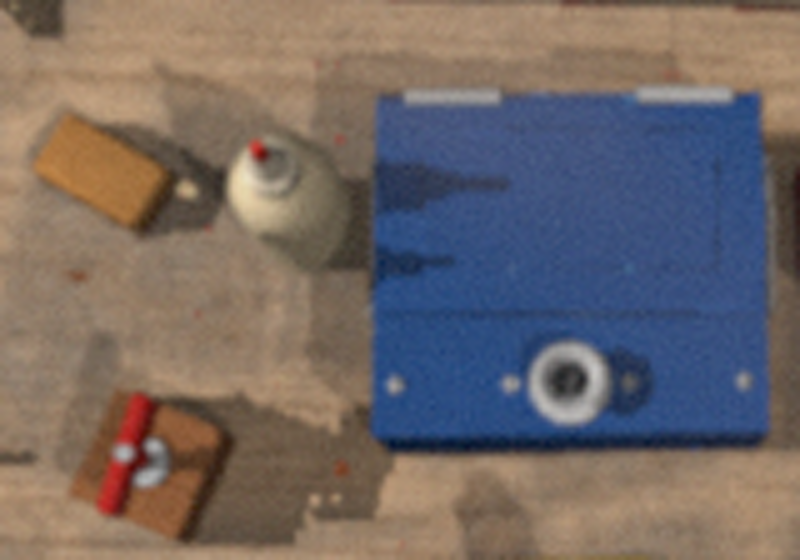

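The enlarged crop shows the bar running from (142,398) to (110,512), centred at (125,453), so about (175,240.6) in the full picture. The collar rim is centred at (569,382), about (263.8,226.4). The lid's back corners are at (375,95) and (762,95).

```bash
python3 - <<'E'
from m import *
F={n:np.load(f"{n}0.npy",allow_pickle=True).item() for n in("side","top")}
t=F["top"];P={}
B={"top":(160,222,195,262),"side":(212,152,250,182)}
for n,f in F.items():
    h=cv2.cvtColor(f["frame"],cv2.COLOR_BGR2HSV);m=((h[...,0]<5)|(h[...,0]>172))&(h[...,1]>150)&(h[...,2]>60)
    m=cv2.morphologyEx(m.astype(np.uint8),cv2.MORPH_CLOSE,np.ones((3,3)))
    b,c,s=blob(m,B[n]);r_=cv2.minAreaRect(np.argwhere(b)[:,::-1].astype(np.float32));P[n]=r_[0];print(n,c,s,r_)
    if n=="top":
        q=np.array([onz(f,u,v,.086)[:2] for v,u in np.argwhere(b)]);w,V=np.linalg.eigh(np.cov(q.T));print("bar",q.mean(0),V[:,1],np.ptp(q@V,axis=0))
print("tri bar",tri(t,P["top"],F["side"],P["side"]))
e=[onz(t,178.4,229.6,.086),onz(t,172,252.4,.086)];print("ends",e,np.linalg.norm(e[0]-e[1]),"mid z.086",onz(t,175,240.6,.086))
c=onz(t,263.8,226.4,.1035);print("collar",c,"in side",proj(F["side"],c))
# collar side: bright ellipse centre
g=F["side"]["frame"][200:225,242:270];h=cv2.cvtColor(g,cv2.COLOR_BGR2HSV);b,cc,s=blob(((h[...,1]<70)&(h[...,2]>90)).astype(np.uint8),(0,0,28,25));print("side collar",cc+[242,200],s)
bl,br=onz(t,225,169,.085),onz(t,302.4,169,.085);print("back",bl,br,np.linalg.norm(bl-br))
for k,u,v,z in(("tin",371,242,.028),("case",328,194,.045),("bottle",202,180,.168)):print(k,onz(t,u,v,z))
E
```

```text
side [231.22826087 165.01630435] [219 161  25  10 184] ((231.0, 165.5), (9.0, 24.0), 90.0)
top [174.91262136 240.66990291] [170 229  11  24 103] ((175.25001525878906, 240.75003051757812), (6.008327484130859, 24.033309936523438), 18.434947967529297)
bar [0.44651699 0.20623422] [-0.96909946  0.24667028] [0.01529678 0.05955101]
tri bar (array([0.447039  , 0.20793767, 0.07597673]), np.float64(0.0005600721068470603))
ends [array([0.47455458, 0.19953329, 0.086     ]), array([0.41705317, 0.21135431, 0.086     ])] 0.05870390474036524 mid z.086 [0.44664303 0.20603529 0.086     ]
collar [ 0.48585309 -0.01526361  0.1035    ] in side (np.float64(253.4861432320169), np.float64(208.84070707090623))
side collar [255.07954545 212.45454545] [  4   4  20  18 264]
back [0.6361271  0.09081761 0.085     ] [ 0.64184774 -0.11011814  0.085     ] 0.2010171591116279
tin [ 0.46203512 -0.30004158  0.028     ]
case [ 0.58637021 -0.18229869  0.045     ]
bottle [0.58296264 0.1319967  0.168     ]
```

```bash
cat > go.py <<'E'
import sys
from h import *
from scipy.spatial.transform import Rotation as R
def st():
    o=r.get_obs();return o,R.from_rotvec(o["orientation"]).as_matrix()
def plan(p,ang=None):   # ang: wanted world angle of tool x (mod pi)
    o,M=st();d=M.T@(np.array(p)-o["tcp_pos"])*100;c=np.arctan2(M[1,0],M[0,0]);roll=0
    if ang is not None: roll=-((ang-c+np.pi/2)%np.pi-np.pi/2)
    print("shift cm",d.round(2),"roll",round(roll,3),"tcp",np.round(o["tcp_pos"],4),"xang",round(c,3),"tilt",M[:,2].round(4),"j",np.round(o["joints"],2),"t",o["clock"])
E
python3 -c "
from go import *
plan([.4466,.2065,.15],-.249)"
```

```text
shift cm [-36.5  -34.44   9.5 ] roll -0.053 tcp [0.2005 0.644  0.2444] xang 2.84 tilt [-4.0e-04 -1.5e-03 -1.0e+00] j [-1.38  0.48  0.02  1.56 -0.01  1.11 -0.08] t 0.1
```

Call:
{"op": "apply_moves", "data": {
  "moves": [
    [[-36.5,-34.4,0],-0.05],
    [[-36.5,-34.4,0],-0.05],
    [[-36.5,-34.4,0],-0.05],
    [[-36.5,-34.4,0],-0.05],
    [[-36.5,-34.4,0],-0.05],
    [[-36.5,-34.4,0],-0.05],
    [[-36.5,-34.4,0],-0.05],
    [[-36.5,-34.4,0],-0.05],
    [[-36.5,-34.4,0],-0.05],
    [[-36.5,-34.4,0],-0.05]
  ],
  "claw": 0.8
}}

```text
clock: 0.93
tcp_pos: [0.4056, 0.2794, 0.2452]
orientation: [-0.394, -3.117, 0.0]
contact_force: [0.7, 0.2, -0.3]
grip_width: 0.0684
```

```bash
python3 -c "
from go import *
plan([.4466,.2065,.12],-.249)"
```

```text
shift cm [-5.79 -6.04 12.52] roll -0.003 tcp [0.4056 0.2794 0.2452] xang 2.89 tilt [-2.e-04 -0.e+00 -1.e+00] j [-0.88  0.17  0.17  1.99 -0.03  0.98  0.63] t 0.9333
```

Call:
{"op": "apply_moves", "data": {
  "moves": [
    [[0,0,0],0],
    [[0,0,0],0],
    [[0,0,0],0]
  ]
}}

```text
clock: 1.18
tcp_pos: [0.4049, 0.2819, 0.2452]
orientation: [-0.395, -3.116, -0.0]
contact_force: [0.3, -0.2, 0.0]
grip_width: 0.0684
```

```bash
python3 -c "
from go import *
plan([.4466,.2065,.11],-.249)"
```

```text
shift cm [-5.93 -6.26 13.52] roll -0.003 tcp [0.4049 0.2819 0.2452] xang 2.89 tilt [-4.e-04  3.e-04 -1.e+00] j [-0.88  0.18  0.17  1.99 -0.04  0.98  0.62] t 1.1833
```

Call:
{"op": "apply_moves", "data": {
  "moves": [
    [[-3,-3.1,0],0],
    [[-5.9,-6.25,0],0],
    [[-5.9,-6.25,0],0],
    [[-5.9,-6.25,4],0],
    [[-5.9,-6.25,8],0],
    [[-5.9,-6.25,11],0],
    [[-5.9,-6.25,11],0],
    [[-5.9,-6.25,11],0]
  ]
}}

```text
clock: 1.85
tcp_pos: [0.4454, 0.2072, 0.1344]
orientation: [-0.391, -3.114, 0.004]
contact_force: [0.5, 1.4, 0.5]
grip_width: 0.0687
```

```bash
python3 -c "
from go import *
plan([.4466,.2065,.071],-.249)
f=imaging.grab_frame('side');u,v=map(int,proj(f,[.447,.206,.08]));cv2.imwrite('pics/s2.png',cv2.resize(f['frame'][v-60:v+50,u-70:u+70],None,fx=5,fy=5))"
```

```text
shift cm [-0.15 -0.02  6.34] roll -0.001 tcp [0.4454 0.2072 0.1344] xang 2.892 tilt [-0.0033 -0.0019 -1.    ] j [-0.74  0.33  0.21  2.1  -0.1   0.73  0.86] t 1.85
```

View pics/s2.png

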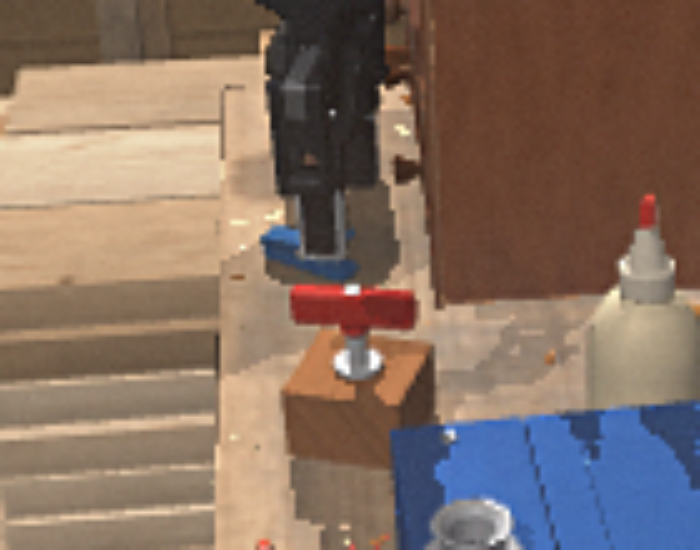

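The near fingertip shows at crop (323,255) and the bar spans x=291 to 415 at y≈307. I'll compare the fingertip with where its projection should fall.

```bash
python3 -c "
from go import *
o,M=st();f=imaging.grab_frame('side');u,v=map(int,proj(f,[.447,.206,.08]))
for y in(-.034,.034,-.05):
  for z in (.014,.0,-.04):
    p=o['tcp_pos']+M@np.array([0,y,z]);q=proj(f,p);print(y,z,(q[0]-u+70)*5,(q[1]-v+60)*5)
print([((a[0]-u+70)*5,(a[1]-v+60)*5) for a in [proj(f,[.447-.031,.206+.008,.076]),proj(f,[.447+.031,.206-.008,.076]),proj(f,[.447,.206,.076])]])
"
```

```text
-0.034 0.014 329.11449552536067 262.53956939786633
-0.034 0.0 327.01969987686056 236.98325281739926
-0.034 -0.04 320.8478670270516 161.49339265528212
0.034 0.014 358.1324274374069 195.0731278764883
0.034 0.0 356.3917850246449 170.3172588079893
0.034 -0.04 351.2730784538387 97.33324012457061
-0.05 0.014 321.8207204845575 279.5102196335583
-0.05 0.0 319.6324106237594 253.7629625186338
-0.05 -0.04 313.1819785748411 177.67189552372145
[(np.float64(288.8287224092923), np.float64(305.23916032022726)), (np.float64(412.81293860860205), np.float64(313.481718157191)), (np.float64(350.62017436924066), np.float64(309.3404792504697))]
```

The projection agrees to about 1 mm, so I'll descend and grip.

Call:
{"op": "apply_moves", "data": {
  "moves": [
    [[-0.15,0,2],0],
    [[-0.15,0,4],0],
    [[-0.15,0,5.5],0],
    [[-0.15,0,6.3],0],
    [[-0.15,0,6.3],0],
    [[-0.15,0,6.3],0]
  ]
}}

```text
clock: 2.45
tcp_pos: [0.449, 0.2066, 0.0735]
orientation: [0.394, 3.115, 0.002]
contact_force: [0.2, -0.0, 0.3]
grip_width: 0.0682
```

Call:
{"op": "apply_moves", "data": {
  "moves": [
    [[0,0,0],0],
    [[0,0,0],0],
    [[0,0,0],0],
    [[0,0,0],0],
    [[0,0,0],0],
    [[0,0,0],0],
    [[0,0,0],0],
    [[0,0,0],0],
    [[0,0,0],0],
    [[0,0,0],0]
  ],
  "claw": 0,
  "grip_force": 50
}}

```text
clock: 3.28
tcp_pos: [0.4487, 0.2066, 0.0726]
orientation: [0.394, 3.116, 0.002]
contact_force: [1.5, 4.3, 2.1]
grip_width: 0.011
```

```bash
python3 -c "
from go import *
plan([.4466,.2065,.071],-.249);o=r.get_obs();print(o['contact_force'],o['moment'],o['grip_width'])"
```

```text
shift cm [ 0.2  -0.06  0.16] roll -0.003 tcp [0.4487 0.2066 0.0726] xang 2.89 tilt [ 0.001  0.001 -1.   ] j [-0.71  0.44  0.18  2.13 -0.14  0.58  0.89] t 3.2833
[1.53127454 4.26950601 2.09775256] [ 0.89255061 -0.25069306 -0.01804278] 0.011039402095237039
```

Call:
{"op": "apply_moves", "data": {
  "moves": [
    [[0,0,-1],0],
    [[0,0,-2],0],
    [[0,0,-3],0],
    [[0,0,-4.5],0],
    [[0,0,-7],0],
    [[0,0,-9.5],0],
    [[0,0,-12],0],
    [[0,0,-12.5],0],
    [[0,0,-12.5],0],
    [[0,0,-12.5],0]
  ]
}}

```text
clock: 4.12
tcp_pos: [0.4475, 0.2051, 0.1967]
orientation: [-0.395, -3.116, 0.002]
contact_force: [-0.5, -0.3, -1.3]
grip_width: 0.0109
```

```bash
python3 -c "
from go import *
plan([.4859,-.0150,.2],-.249);o=r.get_obs();print(o['contact_force'],o['moment'],o['grip_width'])
f=imaging.grab_frame('side');u,v=map(int,proj(f,o['tcp_pos']));cv2.imwrite('pics/s3.png',cv2.resize(f['frame'][v-40:v+60,u-60:u+60],None,fx=6,fy=6));print(u,v)
for z in(.005,-.055+.0,-.059-.0): print(z,proj(f,o['tcp_pos']+np.array([0,0,z])))
np.save('s3.npy',f,allow_pickle=True)"
```

```text
shift cm [ -9.21 -20.36  -0.32] roll -0.003 tcp [0.4475 0.2051 0.1967] xang 2.889 tilt [-1.2e-03 -9.0e-04 -1.0e+00] j [-0.75  0.24  0.23  2.05 -0.07  0.87  0.83] t 4.1167
[-0.4836247  -0.32288669 -1.31080591] [ 0.05505306  0.00620111 -0.03795177] 0.010916565007108114
228 122
0.005 (np.float64(227.87018874169596), np.float64(120.24056511933021))
-0.055 (np.float64(229.58090025745452), np.float64(142.96601031893468))
-0.059 (np.float64(229.6909555603395), np.float64(144.42346871901603))
```

View pics/s3.png

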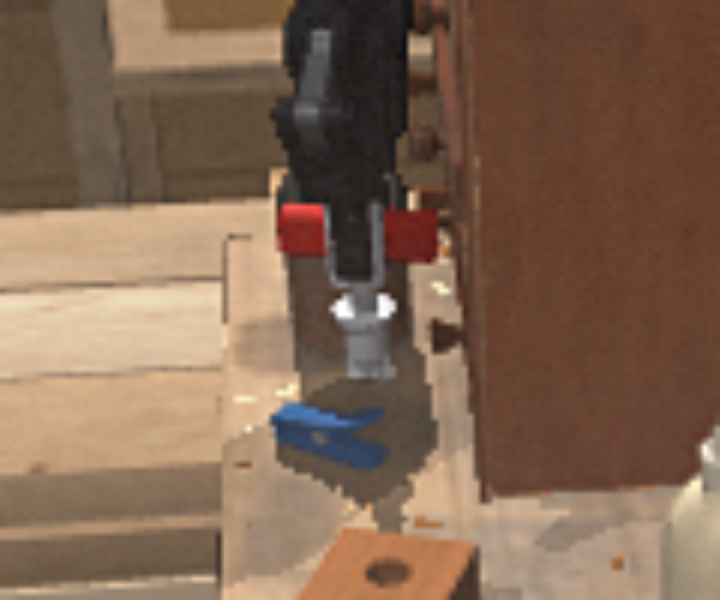

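The tip shows at crop (369,378), so (229.5,145) in the full picture, where it was predicted. The key therefore hangs centred under the TCP. Next I'll refine the collar from both views.

```bash
python3 - <<'E'
from m import *
F={n:np.load(f"{n}0.npy",allow_pickle=True).item() for n in("side","top")}
P={}
for n,(x0,y0,x1,y1) in {"top":(248,210,281,243),"side":(240,196,272,226)}.items():
    g=cv2.resize(F[n]["frame"][y0:y1,x0:x1],None,fx=8,fy=8,interpolation=cv2.INTER_CUBIC)
    h=cv2.cvtColor(g,cv2.COLOR_BGR2HSV);m=((h[...,1]<110)&(h[...,2]>70)).astype(np.uint8)
    b,c,s=blob(m,(0,0,g.shape[1],g.shape[0]))
    cn=max(cv2.findContours(b,0,1)[0],key=cv2.contourArea);hull=cv2.convexHull(cn)
    pts=hull if n=="top" else hull
    e=cv2.fitEllipse(pts);P[n]=((e[0][0]+.5)/8-.5+x0,(e[0][1]+.5)/8-.5+y0);print(n,P[n],np.array(e[1])/8,"bbox",np.array(cv2.boundingRect(hull))/8+[x0,y0,0,0])
    cv2.ellipse(g,e,(0,0,255),1);cv2.imwrite(f"pics/e_{n}.png",g)
a,b=cv2.imread("pics/e_top.png"),cv2.imread("pics/e_side.png");k=np.zeros((264,540,3),np.uint8);k[:a.shape[0],:a.shape[1]]=a;k[:b.shape[0],270:270+b.shape[1]]=b;cv2.imwrite("pics/e.png",k)
print(onz(F["top"],*P["top"],.1035),onz(F["side"],*P["side"],.1035),tri(F["top"],P["top"],F["side"],P["side"]))
c=np.array([.4859,-.015,.1035]);print(proj(F["side"],c))
E
```

```text
top (263.60674476623535, 226.12159729003906) [17.94320869 18.16468048] bbox [254.875 217.5    18.5    18.125]
side (255.10923957824707, 212.37682914733887) [19.42385292 20.98825073] bbox [245.5   203.375  20.5    18.875]
[ 0.48653531 -0.01476397  0.1035    ] [ 0.48814145 -0.02756282  0.1035    ] (array([ 0.48853479, -0.01440051,  0.09311584]), np.float64(0.0009329939562268705))
(np.float64(253.49787277464088), np.float64(208.76219124283978))
```

View pics/e.png

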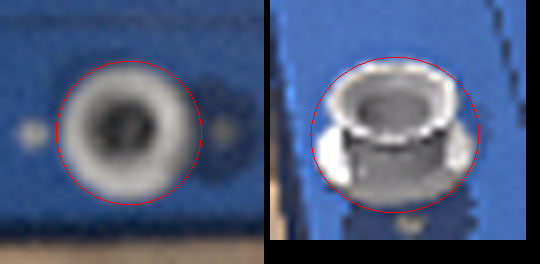

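The top rim is centred near (126.5,132) in the left tile. The side rim ellipse spans x 329–457 and y 58–140 in the picture.

```bash
python3 - <<'E'
from m import *
F={n:np.load(f"{n}0.npy",allow_pickle=True).item() for n in("side","top")}
a=(263.4,226.06);b=(254.95,207.95)
print(onz(F["top"],*a,.1035),onz(F["side"],*b,.1035),tri(F["top"],a,F["side"],b))
from go import *
plan([.4875,-.0137,.2],.028)
E
```

```text
[ 0.48667571 -0.01424833  0.1035    ] [ 0.48913255 -0.01261827  0.1035    ] (array([ 0.48779506, -0.01421409,  0.10448977]), np.float64(0.0025063063742114156))
shift cm [ -9.36 -20.18  -0.37] roll -0.28 tcp [0.4472 0.205  0.1961] xang 2.89 tilt [-0.0022 -0.0016 -1.    ] j [-0.75  0.24  0.23  2.05 -0.07  0.87  0.83] t 4.1667
```

Call:
{"op": "apply_moves", "data": {
  "moves": [
    [[-9.5,-20.2,0],-0.75],
    [[-9.5,-20.2,0],-0.75],
    [[-9.5,-20.2,0],-0.75],
    [[-9.5,-20.2,0],-0.75],
    [[-9.5,-20.2,0],-0.75],
    [[-9.5,-20.2,0],-0.75],
    [[-9.5,-20.2,0],-0.75],
    [[-9.5,-20.2,0],-0.75],
    [[-9.5,-20.2,0],-0.75],
    [[-9.5,-20.2,0],-0.75]
  ]
}}

```text
clock: 5.0
tcp_pos: [0.4891, -0.012, 0.1963]
orientation: [0.772, -3.043, -0.001]
contact_force: [-0.8, 0.4, -1.8]
grip_width: 0.0113
```

Call:
{"op": "apply_moves", "data": {
  "moves": [
    [[0,0,0],0],
    [[0,0,0],0],
    [[0,0,0],0],
    [[0,0,0],0]
  ]
}}

```text
clock: 5.33
tcp_pos: [0.4898, -0.0127, 0.1973]
orientation: [0.776, -3.044, -0.0]
contact_force: [-0.3, -1.0, -1.7]
grip_width: 0.0112
```

```bash
python3 -c "
from go import *
plan([.4885,-.0138,.17],.5);o=r.get_obs();print(o['contact_force'],o['moment'],o['grip_width'])
f=imaging.grab_frame('side');u,v=map(int,proj(f,o['tcp_pos']+[0,0,-.06]));cv2.imwrite('pics/s4.png',cv2.resize(f['frame'][v-40:v+40,u-50:u+50],None,fx=8,fy=7));print(u,v)
print((np.array([proj(f,o['tcp_pos']+[0,0,-.059]),proj(f,[.4885,-.0138,.1035])])-[u-50,v-40])*[8,7])"
```

```text
shift cm [ 0.17 -0.04  2.73] roll -0.001 tcp [ 0.4898 -0.0127  0.1973] xang -2.643 tilt [-1.e-04  1.e-04 -1.e+00] j [-0.31  0.23  0.24  2.05 -0.07  0.87  2.04] t 5.3333
[-0.2685145  -0.98813822 -1.70166336] [ 0.03552851 -0.00046982  0.00159297] 0.011192645461086363
254 194
[[406.15423917 282.28012238]
 [405.57234842 380.21348326]]
```

View pics/s4.png

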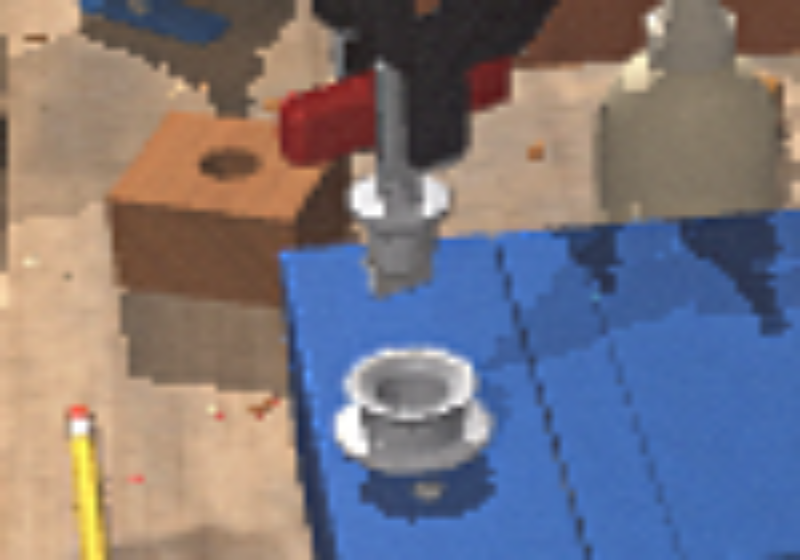

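The key's flange is at (400,200) and its shank at (403,255), as predicted. The collar rim is centred at (411,383), about 1.5 mm from my estimate, so it should still fall inside the flare. I'll descend and feel.

Call:
{"op": "apply_moves", "data": {
  "moves": [
    [[0.06,-0.11,1.5],0],
    [[0.06,-0.11,3],0],
    [[0.06,-0.11,3.4],0],
    [[0.06,-0.11,3.6],0],
    [[0.06,-0.11,3.8],0],
    [[0.06,-0.11,4.0],0],
    [[0.06,-0.11,4.0],0]
  ]
}}

```text
clock: 5.97
tcp_pos: [0.4901, -0.0146, 0.1575]
orientation: [-0.774, 3.044, -0.0]
contact_force: [-0.1, 0.9, -0.6]
grip_width: 0.0114
```

Call:
{"op": "apply_moves", "data": {
  "moves": [
    [[0,0,0.1],0],
    [[0,0,0.2],0],
    [[0,0,0.3],0],
    [[0,0,0.4],0],
    [[0,0,0.4],0]
  ]
}}

```text
clock: 6.38
tcp_pos: [0.4899, -0.0146, 0.1532]
orientation: [-0.774, 3.045, 0.0]
contact_force: [0.9, -0.1, -1.5]
grip_width: 0.0111
```

Call:
{"op": "apply_moves", "data": {
  "moves": [
    [[0,0,0.1],0],
    [[0,0,0.2],0],
    [[0,0,0.3],0],
    [[0,0,0.3],0]
  ]
}}

```text
clock: 6.72
tcp_pos: [0.4899, -0.0146, 0.1501]
orientation: [0.775, -3.044, -0.0]
contact_force: [0.2, 1.1, -2.1]
grip_width: 0.0112
```

Call:
{"op": "apply_moves", "data": {
  "moves": [
    [[0,0,0.1],0],
    [[0,0,0.2],0],
    [[0,0,0.3],0],
    [[0,0,0.3],0]
  ]
}}

```text
clock: 7.05
tcp_pos: [0.4899, -0.0146, 0.1471]
orientation: [0.775, -3.044, -0.0]
contact_force: [-0.2, -0.2, -1.6]
grip_width: 0.0113
```

Call:
{"op": "apply_moves", "data": {
  "moves": [
    [[0,0,0.1],0],
    [[0,0,0.2],0],
    [[0,0,0.3],0],
    [[0,0,0.35],0],
    [[0,0,0.35],0]
  ]
}}

```text
clock: 7.47
tcp_pos: [0.4906, -0.0146, 0.1449]
orientation: [-0.774, 3.043, 0.0]
contact_force: [-2.9, 0.3, 11.4]
grip_width: 0.0113
```

Contact on the plug face, about 12 N. I'll sweep clockwise with this light pressure.

Call:
{"op": "apply_moves", "data": {
  "moves": [
    [[0,0,0],0.04],
    [[0,0,0],0.08],
    [[0,0,0],0.12],
    [[0,0,0],0.16],
    [[0,0,0],0.2],
    [[0,0,0],0.24],
    [[0,0,0],0.24]
  ]
}}

```text
clock: 8.05
tcp_pos: [0.4911, -0.0148, 0.1449]
orientation: [-0.401, 3.113, -0.0]
contact_force: [-0.5, -0.2, 7.7]
grip_width: 0.0111
```

```bash
python3 -c "
from go import *
plan([.49,-.0146,.144],.25);o=r.get_obs();print(o['contact_force'],o['moment'],o['grip_width'])"
```

```text
shift cm [0.1  0.05 0.09] roll 0.006 tcp [ 0.4911 -0.0148  0.1449] xang -2.886 tilt [ 2.6e-03  2.0e-04 -1.0e+00] j [-0.33  0.31  0.28  2.1  -0.13  0.74  1.86] t 8.05
[-0.53607341 -0.23570199  7.68731236] [-0.09251584  0.13708451  0.04726402] 0.011069836480452174
```

Call:
{"op": "apply_moves", "data": {
  "moves": [
    [[0,0,0.05],0.04],
    [[0,0,0.05],0.08],
    [[0,0,0.05],0.12],
    [[0,0,0.05],0.16],
    [[0,0,0.05],0.16]
  ]
}}

```text
clock: 8.47
tcp_pos: [0.4912, -0.0147, 0.1445]
orientation: [-0.151, 3.135, 0.0]
contact_force: [-0.0, 0.6, 7.9]
grip_width: 0.0111
```

Call:
{"op": "apply_moves", "data": {
  "moves": [
    [[0,0,0],0.04],
    [[0,0,0],0.08],
    [[0,0,0],0.12],
    [[0,0,0],0.16],
    [[0,0,0],0.16]
  ]
}}

```text
clock: 8.88
tcp_pos: [0.4908, -0.0143, 0.1443]
orientation: [0.1, 3.138, 0.001]
contact_force: [-0.3, 0.4, 7.3]
grip_width: 0.0112
```

Call:
{"op": "apply_moves", "data": {
  "moves": [
    [[0,0,0.05],0.04],
    [[0,0,0.05],0.08],
    [[0,0,0.05],0.12],
    [[0,0,0.05],0.16],
    [[0,0,0.05],0.16]
  ]
}}

```text
clock: 9.3
tcp_pos: [0.4897, -0.0147, 0.1427]
orientation: [-0.35, -3.122, 0.0]
contact_force: [0.4, 0.7, -1.4]
grip_width: 0.0111
```

Call:
{"op": "apply_moves", "data": {
  "moves": [
    [[0,0,0],0.04],
    [[0,0,0],0.08],
    [[0,0,0],0.12],
    [[0,0,0],0.16],
    [[0,0,0],0.16]
  ]
}}

```text
clock: 9.72
tcp_pos: [0.4895, -0.015, 0.1426]
orientation: [-0.596, -3.084, 0.001]
contact_force: [-0.9, -1.3, -0.8]
grip_width: 0.0113
```

```bash
python3 -c "
from go import *
plan([.49,-.0146,.144],-.37);o=r.get_obs();print(o['contact_force'],o['moment'],o['grip_width'])"
```

```text
shift cm [-0.03  0.06 -0.14] roll -0.012 tcp [ 0.4895 -0.015   0.1426] xang 2.76 tilt [-9.e-04 -6.e-04 -1.e+00] j [-0.45  0.33  0.43  2.11 -0.2   0.74  1.29] t 9.7167
[-0.89947686 -1.30550679 -0.81892271] [-0.34301166  0.26582086  0.06149584] 0.011291276847620484
```

Call:
{"op": "apply_moves", "data": {
  "moves": [
    [[0,0,0.1],0],
    [[0,0,0.2],0],
    [[0,0,0.3],0],
    [[0,0,0.3],0]
  ]
}}

```text
clock: 10.05
tcp_pos: [0.49, -0.015, 0.1399]
orientation: [0.595, 3.084, -0.0]
contact_force: [-0.8, -2.1, 2.8]
grip_width: 0.0111
```

```bash
python3 -c "
from go import *
plan([.49,-.0146,.1345],-.37);o=r.get_obs();print(o['contact_force'],o['moment'],o['grip_width'])"
```

```text
shift cm [0.02 0.04 0.54] roll -0.011 tcp [ 0.49   -0.015   0.1399] xang 2.761 tilt [ 3.e-04 -2.e-04 -1.e+00] j [-0.45  0.33  0.43  2.11 -0.2   0.74  1.29] t 10.05
[-0.75086912 -2.05143921  2.75289406] [-0.57893979  0.28616878  0.10864916] 0.011106741214468665
```

It's sinking in, so I'll continue to home.

Call:
{"op": "apply_moves", "data": {
  "moves": [
    [[0,0,0.1],-0.03],
    [[0,0,0.2],-0.03],
    [[0,0,0.3],-0.03],
    [[0,0,0.4],-0.03],
    [[0,0,0.5],-0.03],
    [[0,0,0.5],-0.03]
  ]
}}

```text
clock: 10.55
tcp_pos: [0.4905, -0.0146, 0.1352]
orientation: [0.55, 3.092, 0.001]
contact_force: [-0.6, -1.7, 5.4]
grip_width: 0.0109
```

```bash
python3 -c "
from go import *
plan([.49,-.0146,.1345],-.37);o=r.get_obs();print(o['contact_force'],o['moment'],o['grip_width'])"
```

```text
shift cm [ 0.05 -0.01  0.07] roll 0.018 tcp [ 0.4905 -0.0146  0.1352] xang 2.789 tilt [ 1.2e-03  3.0e-04 -1.0e+00] j [-0.44  0.34  0.41  2.11 -0.21  0.72  1.33] t 10.55
[-0.60811145 -1.67039216  5.3513934 ] [-0.46440299  0.22998303  0.12769655] 0.010852998426632942
```

Call:
{"op": "apply_moves", "data": {
  "moves": [
    [[0,0,0.1],0],
    [[0,0,0.15],0],
    [[0,0,0.15],0],
    [[0,0,0.15],0]
  ]
}}

```text
clock: 10.88
tcp_pos: [0.4909, -0.0147, 0.135]
orientation: [0.55, 3.091, 0.002]
contact_force: [-5.5, -2.8, 20.9]
grip_width: 0.0109
```

Hard stop at 0.1350, exactly 9.5–9.7 mm below the face contact, so the key is home. Turning clockwise.

Call:
{"op": "apply_moves", "data": {
  "moves": [
    [[0,0,-0.12],0.06],
    [[0,0,-0.12],0.13],
    [[0,0,-0.12],0.2],
    [[0,0,-0.12],0.27],
    [[0,0,-0.12],0.34],
    [[0,0,-0.12],0.41],
    [[0,0,-0.12],0.48],
    [[0,0,-0.12],0.55],
    [[0,0,-0.12],0.55]
  ],
  "grip_force": 60
}}

```text
clock: 11.63
tcp_pos: [0.4901, -0.0149, 0.1351]
orientation: [1.374, 2.825, 0.0]
contact_force: [-4.1, -1.4, 12.2]
grip_width: 0.0112
```

```bash
python3 -c "
from go import *
plan([.4905,-.0146,.135],-1.25);o=r.get_obs();print(o['contact_force'],o['moment'],o['grip_width'])"
```

```text
shift cm [0.   0.05 0.01] roll 0.344 tcp [ 0.4901 -0.0149  0.1351] xang 2.236 tilt [ 2.e-04 -1.e-04 -1.e+00] j [-0.55  0.36  0.55  2.12 -0.28  0.73  0.85] t 11.6333
[-4.08984689 -1.40114779 12.20493758] [-0.68380048  1.02509489  0.1402124 ] 0.011200253797898596
```

Call:
{"op": "apply_moves", "data": {
  "moves": [
    [[0,0,-0.05],0.07],
    [[0,0,-0.05],0.14],
    [[0,0,-0.05],0.21],
    [[0,0,-0.05],0.28],
    [[0,0,-0.05],0.34],
    [[0,0,-0.05],0.34],
    [[0,0,-0.05],0.34]
  ]
}}

```text
clock: 12.22
tcp_pos: [0.4895, -0.0149, 0.1352]
orientation: [-1.828, -2.554, 0.001]
contact_force: [-3.3, -2.9, 9.2]
grip_width: 0.0112
```

```bash
python3 -c "
from go import *
plan([.4905,-.0146,.135],-1.25);o=r.get_obs();print(o['contact_force'],o['moment'],o['grip_width'])
f=imaging.grab_frame('side');cv2.imwrite('pics/s5.png',f['frame'][130:330,150:400].repeat(3,0).repeat(3,1))"
```

```text
shift cm [-0.    0.1   0.02] roll 0.007 tcp [ 0.4895 -0.0149  0.1352] xang 1.899 tilt [-8.e-04 -1.e-04 -1.e+00] j [-0.62  0.38  0.64  2.12 -0.33  0.74  0.56] t 12.2167
[-3.28218297 -2.88801692  9.24668103] [-0.67262311  0.89091498  0.12439027] 0.011178900773162978
```

View pics/s5.png

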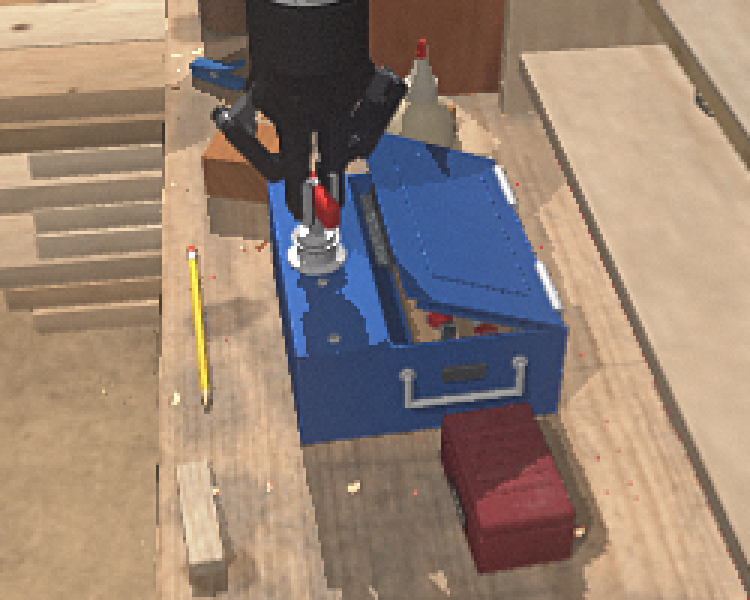

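The lid, shown with its front edge around (375,150)–(410,300), is already swinging up. I'll hold still while it opens.

Call:
{"op": "apply_moves", "data": {
  "moves": [
    [[0,0,0],0],
    [[0,0,0],0],
    [[0,0,0],0],
    [[0,0,0],0],
    [[0,0,0],0],
    [[0,0,0],0],
    [[0,0,0],0],
    [[0,0,0],0],
    [[0,0,0],0],
    [[0,0,0],0]
  ]
}}

```text
clock: 13.1
tcp_pos: [0.4896, -0.0149, 0.1352]
orientation: [-1.828, -2.554, 0.001]
contact_force: [-3.5, -2.5, 8.3]
grip_width: 0.0109
```

Call:
{"op": "apply_moves", "data": {
  "moves": [
    [[0,0,0],0],
    [[0,0,0],0],
    [[0,0,0],0],
    [[0,0,0],0],
    [[0,0,0],0],
    [[0,0,0],0],
    [[0,0,0],0],
    [[0,0,0],0],
    [[0,0,0],0],
    [[0,0,0],0]
  ]
}}

```text
clock: 13.93
tcp_pos: [0.4895, -0.0149, 0.1351]
orientation: [-1.828, -2.554, 0.001]
contact_force: [-3.0, -3.0, 8.2]
grip_width: 0.0105
```

Call:
{"op": "apply_moves", "data": {
  "moves": [
    [[0,0,0],0],
    [[0,0,0],0],
    [[0,0,0],0],
    [[0,0,0],0],
    [[0,0,0],0],
    [[0,0,0],0],
    [[0,0,0],0],
    [[0,0,0],0],
    [[0,0,0],0],
    [[0,0,0],0]
  ]
}}

```text
clock: 14.77
tcp_pos: [0.4896, -0.015, 0.1352]
orientation: [-1.828, -2.554, 0.001]
contact_force: [-2.3, -3.2, 8.6]
grip_width: 0.0107
```

Call:
{"op": "apply_moves", "data": {
  "moves": [
    [[0,0,0],0],
    [[0,0,0],0],
    [[0,0,0],0],
    [[0,0,0],0],
    [[0,0,0],0],
    [[0,0,0],0],
    [[0,0,0],0],
    [[0,0,0],0]
  ],
  "claw": 0.4
}}

```text
clock: 15.43
tcp_pos: [0.4899, -0.0146, 0.135]
orientation: [-1.828, -2.555, -0.0]
contact_force: [-0.0, -0.6, 0.9]
grip_width: 0.0339
```

```bash
python3 -c "
from go import *
plan([.4905,-.0146,.135],-1.25);o=r.get_obs();print(o['contact_force'],o['moment'],o['grip_width'])
f=imaging.grab_frame('side');cv2.imwrite('pics/s6.png',f['frame'][130:330,150:400].repeat(3,0).repeat(3,1))"
```

```text
shift cm [-0.02  0.06 -0.  ] roll 0.008 tcp [ 0.4899 -0.0146  0.135 ] xang 1.9 tilt [ 0.e+00  1.e-04 -1.e+00] j [-0.62  0.38  0.64  2.12 -0.33  0.74  0.56] t 15.4333
[-0.03364038 -0.63618049  0.92110977] [-0.00461469 -0.07952956 -0.00517261] 0.033885452499366094
```

View pics/s6.png

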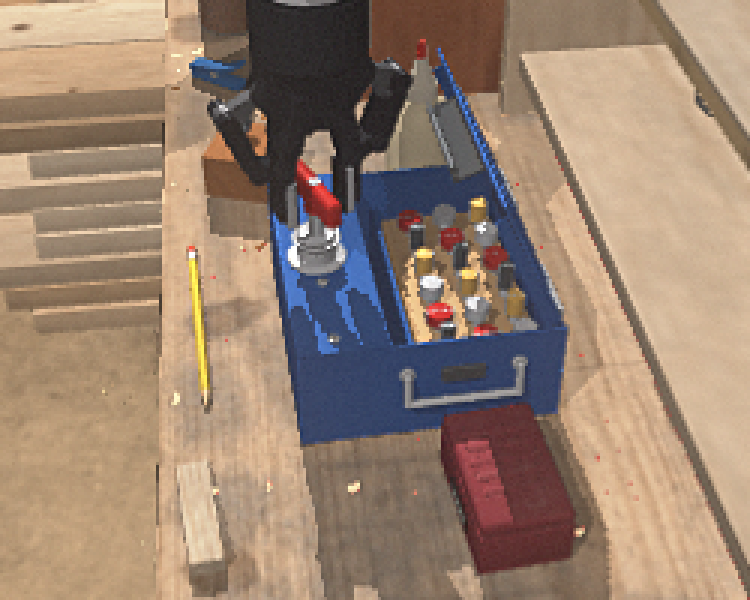

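The lid stands open with its edge at (475,130). The fingers are clear of the bar at (320,195), so I'll withdraw straight up.

Call:
{"op": "apply_moves", "data": {
  "moves": [
    [[0,0,-0.5],0],
    [[0,0,-1.5],0],
    [[0,0,-3],0],
    [[0,0,-5],0],
    [[0,0,-7.5],0],
    [[0,0,-10],0],
    [[0,0,-12],0],
    [[0,0,-12],0],
    [[0,0,-12],0],
    [[0,0,-12],0]
  ]
}}

```text
clock: 16.32
tcp_pos: [0.4895, -0.0145, 0.2549]
orientation: [-1.827, -2.555, -0.0]
contact_force: [0.4, 0.2, -0.3]
grip_width: 0.0343
```

Call:
{"op": "apply_moves", "data": {
  "moves": [
    [[0,0,0],0],
    [[0,0,0],0],
    [[0,0,0],0],
    [[0,0,0],0],
    [[0,0,0],0],
    [[0,0,0],0]
  ]
}}

```text
clock: 16.82
tcp_pos: [0.4898, -0.0147, 0.2548]
orientation: [-1.828, -2.555, 0.001]
contact_force: [-0.3, 0.2, -0.9]
grip_width: 0.0345
```

```bash
python3 -c "
from go import *
o=r.get_obs();print(o['contact_force'],o['tcp_pos'])
f=imaging.grab_frame('side');cv2.imwrite('pics/s7.png',cv2.resize(f['frame'][100:400,120:400],None,fx=2,fy=2))
"
```

```text
[-0.3429899   0.19258067 -0.92608911] [ 0.48982899 -0.0147032   0.25479977]
```

View pics/s7.png

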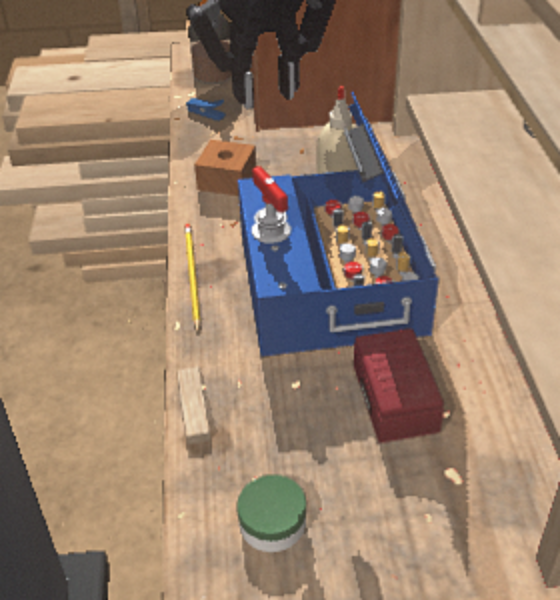

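The key stands in the lock at (268,200) with its flange on the collar. The lid is fully up, the gripper is clear, and the tin, case and bottle are in place. Handing in.

```bash
python3 -c "
from h import *
print(r.hand_in())"
```

```text
the job is handed in; nothing more can be done
None
```

The box is unlocked: the key is home in the lock, the lid is open and the gripper is clear. I handed the job in at about 17 s of the 62 s allowed.

- **Finding the keyway:** I drew the key from its block, lowered it into the collar until it met the plug face, and swept it clockwise under 7–12 N. It dropped into the keyway at roughly 0.25 rad clockwise of the box's x axis.
- **Pushing home:** The key met a hard stop 9.5–10 mm below the face contact, as it should. The highest force I read was about 21 N.
- **Turning:** I turned it to about 1.27 rad clockwise. The lid let go, and I held still for 2.5 s while it rose before releasing the key.
- **Last checks:** After I released the key and backed off, the wrist read about 1 N. The last picture shows the flange on the collar and the tin, bottle and case where they stood. I judged the lid fully open by eye and did not measure its angle.
- **Disagreements:** The two cameras put the collar 2–3 mm apart in x. The flared mouth allowed for that, and there was almost no side force on the way in.

I viewed 9 pictures.

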